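# Set up two phin drip-coffee sets

## Robot

A 6-joint arm with a two-finger parallel gripper is mounted at the origin on a cart in front of the work surface, level with it; the furniture and walls round the work are solid. World frame = base frame: x ahead of the robot, y to its left, z up, the work surface at z = 0. Lengths are in mm, angles in rad, forces in N, time in s.
With the tool pointing down it reaches from about 275 to 1000 mm from the base axis. Payload 8.4 kg.
Tool frame: the origin (TCP) lies between the finger pads; the fingertips stand 22 mm ahead of it and the grasp point (between the pads) lies 3 mm ahead of it (r.nose_length is the z of the fingertips in the tool frame, in mm); z points along the fingers, y is the line along which they close (so a half turn about z gives the same grasp; the last joint's range is limited). The gripper opens to 85 mm and grips with 20 to 120 N. Pads are 22 mm wide; open, the fingers measure 114 mm over their backs; the gripper's body (76 mm by 85 mm) begins 54 mm behind the grasp point. The pads swing forward as they close: fully open they stand 13 mm farther back than shut.
Start: joints at [1.137, 0.353, 1.633, -0, 1.155, -0.002], TCP at [261.565, 567.637, 253.281] pointing down, gripper open.
Joint ranges: [-2.63, 2.63], [-0.92, 2.1], [0.06, 2.66], [-1.3, 4.44], [0, 2.69], [-3.02, 3.02]. Speed limits (rad/s): [2.22, 2.22, 2.79, 3.14, 3.14, 3.14].

## Interface

Orientations are given as [roll, pitch, yaw] about the fixed x, y, z axes, in that order (R = Rz(yaw) Ry(pitch) Rx(roll)).
In Python, from rig import r, cams gives the robot as it stands.
- The arm moves only by the shell command python3 -m handwheel [FORCE], which reads ROWS from standard input. ROWS is a JSON list of rows, 1 to 5 of them, each of 7 numbers: a rotation vector rx, ry, rz in shares of 90 degrees (1.0 is 90 degrees), then dx, dy, dz in fractions of the full range, 1 being 750 mm, then the opening from 0.0 (shut) to 1.0 (fully open); each row shifts and turns the commanded pose from where the row before left it, along the tool's axes as they then stand; what a row does not reach is not made up. A row lasts 1/12 s, in which the tool goes at most 41.7 mm and 0.125 rad, less where a joint would pass 70% of its speed; a pose out of reach is approached as far as the arm can. The fingers move at their own pace and stop on an object; FORCE is the grip in N (left out, the last holds). Time passes only in rows, so rows that do not move let the fingers close. It prints the time, the measured TCP pose, the force, the opening and the grip force at its end. Shift and turn numbers lie between -1 and 1, and a call with a number outside is refused. Input that does not fit is refused with a message, and nothing moves.
- r.sense(): the state, without advancing time (a new reading comes with each control period).
- cams.grab_frame(name): name is "side" or "top" or "wrist"; returns the picture (480x640x3 uint8, red, green, blue); there is no depth.
- cams.camera_params(name): a dict with "fx", "fy", "cx", "cy" (pixels), "rvec" (rotation vector, rad) and "tvec" (3), from world to camera coordinates, as OpenCV has them. Camera axes: x right, y down, z forward; pixel columns grow to the right and rows downward; lengths in mm; the calibration is good to about 2 mm. The wrist camera is an equidistant fisheye: a pixel r from the principal point sees the ray r / f radians off the axis. A picture is of the moment at which its call begins: read the wrist's pose just before it. camera_params takes no time and is no camera call; for the wrist camera it gives the pose at the moment of the call.
- r.sign_off(): hands the job in; it is judged then, once.
The state is a dict: "clock": time; "qpos": joint angles; "qvel": joint speeds; "joint_efforts": joint torques, N m; "eef_pos": TCP position; "tcp_rot": TCP orientation; "contact_force": force on the tool from outside, world axes, zero at the start; "wrist_torque": the same for the moment, N m; "opening": opening from 0.0 (shut) to 1.0 (fully open); "grasp_force": force on a finger pad.
Only numpy, scipy, OpenCV 4.12 (cv2) and the standard library are available. Lean on these libraries where they do the work, as an engineer would, in place of code of your own. Each camera call takes 0.05 s, during which the arm holds its last target. There are 200 camera calls.

## Task

Two phin drip coffees are going out to a table: stand the large steel filter on the glass tumbler and the small one on the espresso cup that stands mouth up, each centred with its foot down inside the mouth and its brim flat on the rim. Then cover each filter with the lid that fits it, fully down. Keep the cup and the glass standing where they are, and leave the upside-down cup and the milk jug alone.

Things in the scene. Friction and masses are not known exactly. Their poses are not given: they have to be found in the camera images.
- small_phin: Small steel drip filter, upright, round about z, 130 g. Origin: centre of its underside. From below: foot 37 mm diameter, 8 mm deep; brim 72 mm diameter, z 8 to 10.5 mm; straight chamber 52 mm outside, 46 mm inside diameter, open top, rim at z 54 mm, a perforated press fixed low inside. Grip across the chamber, above the brim. Seated on the cup, its origin is 8 mm below the cup's rim.
- large_phin: Large steel drip filter, same shape, 200 g: foot 61 mm diameter, 8 mm deep; brim 100 mm diameter, z 8 to 10.5 mm; chamber 64 mm outside, 58 mm inside diameter, rim at z 66 mm. Origin: centre of its underside. Seated on the tumbler, its origin is 8 mm below the tumbler's rim. Its foot does not fit into the cup.
- small_lid: Small steel lid, knob up, round about z, 40 g. Origin: centre of its underside. Plug 37 mm diameter, 7 mm deep, drops into the small filter's chamber with about 4 mm play all round; disc 56 mm diameter, z 7 to 10 mm; dark knob 16 mm diameter, z 10 to 28 mm. Seated, its origin is 47 mm above the small filter's origin. Too small for the large filter.
- large_lid: Large steel lid, same shape, 60 g: plug 49 mm diameter, 7 mm deep, for the large filter's chamber (4 mm play all round); disc 70 mm diameter, z 7 to 10 mm; same 16 mm knob, z 10 to 28 mm. Origin: centre of its underside. Seated, its origin is 59 mm above the large filter's origin. Its plug does not fit into the small filter.
- cup_mouth (a point): Centre of the mouth, at rim height, of the white espresso cup that stands mouth up, loose on the counter: 58 mm tall, mouth 62 mm outside and about 50 mm inside diameter, an ear on its side (towards this frame's -y). z points up out of the cup.
- glass_mouth (a point): Centre of the mouth, at rim height, of the clear glass tumbler, loose on the counter: 93 mm tall, mouth 81 mm outside and 74 mm inside diameter. z points up out of the glass.
- upturned_cup: White espresso cup standing upside down, 58 mm tall, 62 mm wide with an ear towards its -y; origin on the counter, 10 mm off the cup's own axis towards the ear. A bystander.
- milk_jug: Small light-grey milk jug with a strap handle, 66 x 101 x 81 mm, behind the cups; origin at its underside. A bystander.
Not all that is in view belongs to the job. What is shaped like the small_phin but green is not meant. Leave any red look-alike of the large_lid alone.

How it is judged (in metres and radians):
At the end, for the whole second after the job is handed in: Small filter on the upright cup, large one on the tumbler, within 10 mm of centre; small lid on the small filter, large lid on the large one, within 8 mm; all level within 4 degrees and down within 3 mm of fully seated; cup and tumbler upright; all let go and at rest (horizontal distance between small_phin and cup_mouth below 0.01 m and z of small_phin in the frame of cup_mouth between -0.011 and -0.005 m and angle between each of small_phin, large_phin, small_lid, large_lid, cup_mouth, glass_mouth's own z axis and vertical below 0.07 rad and horizontal distance between large_phin and glass_mouth below 0.01 m and z of large_phin in the frame of glass_mouth between -0.011 and -0.005 m and horizontal distance between small_lid and small_phin below 0.008 m and z of small_lid in the frame of small_phin between 0.044 and 0.05 m and horizontal distance between large_lid and large_phin below 0.008 m and z of large_lid in the frame of large_phin between 0.056 and 0.062 m and linear speed of each of small_phin, large_phin, small_lid, large_lid below 0.02 m/s); the robot touches nothing.
It fails at once if the espresso cup or the tumbler is tipped by more than about 20 degrees or shifted by more than 30 mm (angle between any of cup_mouth, glass_mouth's own z axis and vertical above 0.35 rad or distance of any of cup_mouth, glass_mouth from where it was at the start of the episode above 0.03 m).
It fails at once if the upside-down cup or the milk jug is shifted by more than 20 mm (distance of any of upturned_cup, milk_jug from where it was at the start of the episode above 0.02 m).
It also fails if it takes over 112 s, if anything falls off the work surface, if the arm or the gripper's body presses on something with over 40 N, if the wrist force passes 120 N, or if a joint passes its speed limit or range.

## Working session

There is one attempt and no reset: what is moved stays moved. The work goes in short steps, Python scripts to look and compute and a shell command to move; the robot and the scene stay as the last step left them, time stands still between calls to the robot, and variables do not carry over. Pictures are saved under pics/ and viewed, at most 14 in all, crops included, and the job is handed in when it is done.

```bash
ls; mkdir -p pics; python3 - <<'E'
from rig import r,cams
import cv2
print(r.sense(), r.nose_length)
for n in("top","side","wrist"):
    im=cams.grab_frame(n); cv2.imwrite(f"pics/{n}0.png",im[:,:,::-1]); print(cams.camera_params(n))
E
```

```text
pics
{'clock': 0.0, 'qpos': array([ 1.13662045e+00,  3.53640119e-01,  1.63413968e+00, -4.12064648e-06,
        1.15517687e+00, -2.37877301e-03]), 'qvel': array([ 3.59121943e-04,  5.30308723e-04,  7.43953810e-04,  2.11736164e-04,
       -2.99611452e-05, -9.72598349e-04]), 'joint_efforts': array([ 1.91808984e-03, -6.05260921e+01, -3.42072022e+01,  1.00653281e-04,
        9.42972751e-03, -3.09054576e-05]), 'eef_pos': array([261.36828557, 567.23936718, 252.56429424]), 'tcp_rot': array([-3.14022864e+00,  5.22893362e-07,  2.70979721e+00]), 'contact_force': array([ 0.12552456, -0.061851  , -0.03993813]), 'wrist_torque': array([ 0.05264996, -0.0490634 ,  0.05467924]), 'grasp_force': 0.0, 'opening': 0.9996081212418099} 22.0
{'fx': 599.487146592701, 'fy': 599.487146592701, 'cx': 327.16458618189955, 'cy': 242.23455472561793, 'rvec': array([ 2.13709108, -2.05251746,  0.25632145]), 'tvec': array([ -37.32114625,  548.2627961 , 1152.190681  ])}
{'fx': 555.0699893278941, 'fy': 555.0699893278941, 'cx': 327.45218291351836, 'cy': 245.7429985169484, 'rvec': array([ 1.07218525,  2.19067154, -1.19381539]), 'tvec': array([ 361.12073039, -130.0011489 , 1680.86728047])}
{'fx': 371.64829954431775, 'fy': 371.64829954431775, 'cx': 317.4443274769472, 'cy': 240.26006538696242, 'rvec': array([-2.45375653, -1.5718372 , -0.20657367]), 'tvec': array([-623.91579312,  -33.90499982,  377.67740074])}
```

View pics/top0.png

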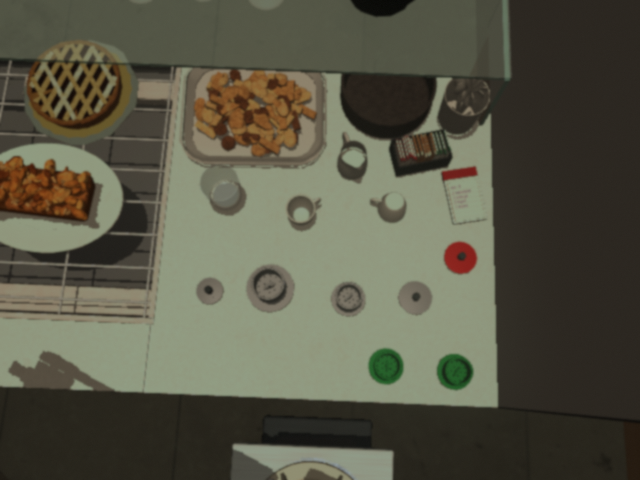

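View pics/side0.png

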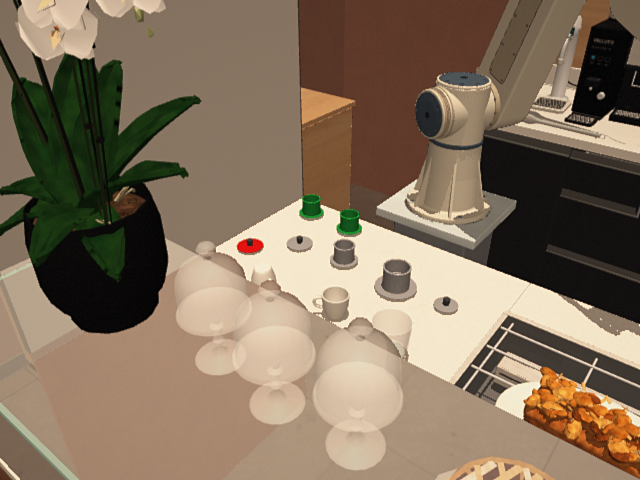

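Top view: tumbler (224,192), upright cup (302,209), upturned cup (392,206), jug (352,158), large phin (270,287), small phin (348,298), small lid (209,290), large lid (415,297); decoys are red (460,257) and green (386,366), (455,371). The side view confirms the layout and shows a glass shelf over the far part of the counter.

```bash
cat > h.py <<'E'
import numpy as np, cv2
from rig import r,cams
def P(n):
    p=cams.camera_params(n); R=cv2.Rodrigues(p["rvec"])[0]; return p,R,-R.T@p["tvec"]
def ray(n,uv,par=None):
    p,R,c=par or P(n); a=np.array([(uv[0]-p["cx"])/p["fx"],(uv[1]-p["cy"])/p["fy"]])
    if n=="wrist":
        t=np.linalg.norm(a); d=np.r_[a/max(t,1e-9)*np.sin(t),np.cos(t)]
    else: d=np.r_[a,1]
    return c,R.T@d
def onz(n,uv,z,par=None):
    c,d=ray(n,uv,par); return c+d*(z-c[2])/d[2]
def proj(n,X,par=None):
    p,R,c=par or P(n); q=R@(np.array(X,float)-c)
    if n=="wrist":
        s=np.hypot(q[0],q[1]); t=np.arctan2(s,q[2]); a=q[:2]/max(s,1e-9)*t
    else: a=q[:2]/q[2]
    return a*[p["fx"],p["fy"]]+[p["cx"],p["cy"]]
E
python3 - <<'E'
from h import *
im=cv2.imread("pics/top0.png"); g=cv2.cvtColor(im,cv2.COLOR_BGR2GRAY)
print("campos",P("top")[2],P("side")[2])
ap={"glass":(224,192,93),"cup":(302,209,58),"upc":(392,206,58),"Lphin":(270,287,10),"sphin":(348,298,10),"slid":(209,290,10),"Llid":(415,297,10),"red":(460,257,10),"jug":(352,158,81),"g1":(386,366,10),"g2":(455,371,10)}
for k,(u,v,z) in ap.items(): print(k,onz("top",(u,v),z).round())
for z in (0,300,400): print("shelf edge",z,onz("top",(300,73),z).round(), onz("top",(505,78),z).round())
c=cv2.resize(im[140:320,180:450],None,fx=2.9,fy=2.9,interpolation=cv2.INTER_CUBIC); cv2.imwrite("pics/topc.png",c)
E
```

```text
campos [ 259.33350195  -17.13924314 1249.79226595] [1394.70770778  622.54869474  799.9042616 ]
glass [639. 198.  93.]
cup [620.  40.  58.]
upc [ 634. -147.   58.]
Lphin [462. 100.  10.]
sphin [445. -63.  10.]
slid [450. 227.  10.]
Llid [ 453. -203.   10.]
red [ 543. -298.   10.]
jug [728. -60.  81.]
g1 [ 310. -144.   10.]
g2 [ 305. -284.   10.]
shelf edge 0 [964.  63.   0.] [ 972. -410.    0.]
shelf edge 300 [795.  44. 300.] [ 801. -315.  300.]
shelf edge 400 [739.  38. 400.] [ 744. -284.  400.]
```

View pics/topc.png

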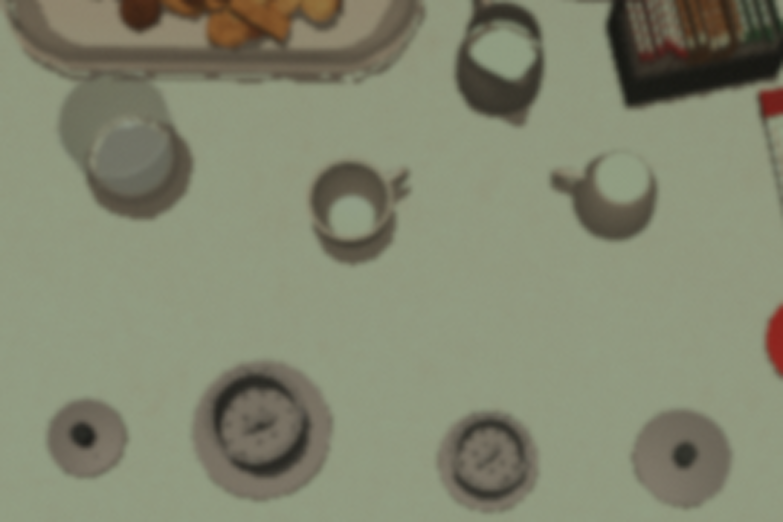

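View pics/wrist0.png

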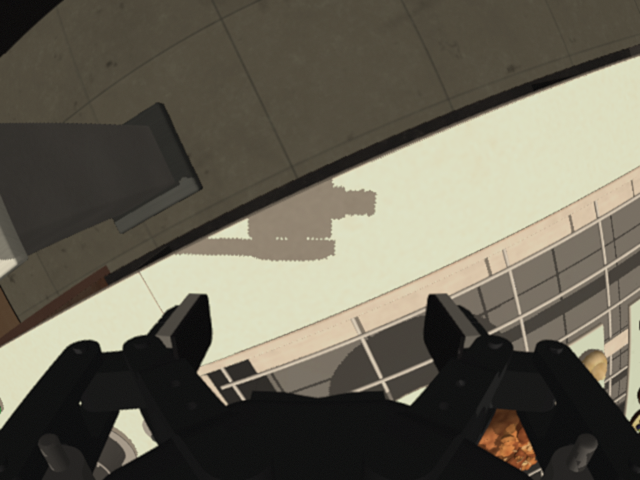

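Tumbler rim is the larger upper-left disc at crop (114,125) → (219,183); cup mouth at crop (350,203) → (301,210). The wrist view shows fingers at the bottom and the rack beyond. I'll now fit circles and check the shelf height.

```bash
cat > t.py <<'E'
from h import *
import sys
def fit(im,u,v,z,rad,dif=0,save=None):
    """blob of 'not table' (R-G) around a pixel -> fitted circle on plane z"""
    i=im.astype(int); m=((i[:,:,2]-i[:,:,1])>dif).astype(np.uint8)
    c=max((c for c in cv2.findContours(m,0,cv2.CHAIN_APPROX_NONE)[0] if cv2.pointPolygonTest(c,(u,v),True)>-6),key=cv2.contourArea,default=None)
    if c is None: return None
    q=np.array([onz("top",p,z)[:2] for p in c[:,0].astype(float)],np.float32)
    (cx,cy),rr=cv2.minEnclosingCircle(q); A=np.c_[q,np.ones(len(q))]; s=np.linalg.lstsq(A,(q**2).sum(1),rcond=None)[0]
    c0=s[:2]/2; return c0.round(1),2*np.sqrt(s[2]+c0@c0).round(1),(cx,cy),2*rr
if __name__=="__main__":
    im=cv2.imread("pics/top0.png")
    for k,(u,v,z) in {"Lphin":(270,287,9.5),"sphin":(348,298,9.5),"slid":(209,290,9.5),"Llid":(415,297,9.5)}.items():
        print(k,[fit(im,u,v,z,0,d) for d in (-6,-2)])
    for y in (183,287): print([im[y,x].tolist() for x in (190,200,219,235)])
    print("glass",onz("top",(219.3,183),93).round(1),"cup",onz("top",(300.7,210),58).round(1))
    print("side proj",proj("side",(*onz("top",(219.3,183),93)[:2],93)),proj("side",(*onz("top",(300.7,210),58)[:2],58)))
    for z in range(0,500,50): print(z,proj("side",onz("top",(300,73),z)).round(),proj("side",onz("top",(505,78),z)).round(),end=";")
    print(); s=r.sense(); R=cv2.Rodrigues(P("wrist")[0]["rvec"])[0]; 
    from scipy.spatial.transform import Rotation as Ro
    T=Ro.from_euler("xyz",s["tcp_rot"]).as_matrix(); print("cam in tool",T.T@(P("wrist")[2]-s["eef_pos"]),(T.T@R.T).round(3))
    cv2.imwrite("pics/sidec.png",cv2.resize(cv2.imread("pics/side0.png")[200:440,220:540],None,fx=2.4,fy=2.4,interpolation=cv2.INTER_CUBIC))
E
python3 t.py
```

```text
Lphin [(array([460.9, 100.7]), np.float64(102.0), (460.884033203125, 100.75543212890625), 105.51690673828125), (array([460.6, 100.6]), np.float64(98.6), (460.4339599609375, 101.09862518310547), 101.56954193115234)]
sphin [(array([444.6, -62.9]), np.float64(74.0), (445.2478332519531, -62.871150970458984), 78.67920684814453), (array([444.2, -62.8]), np.float64(70.4), (444.1435852050781, -62.633750915527344), 72.66542053222656)]
slid [(array([449.5, 226. ]), np.float64(57.6), (450.1635437011719, 225.29861450195312), 60.372535705566406), (array([449.3, 226.3]), np.float64(54.6), (449.2010803222656, 226.2227325439453), 57.48021697998047)]
Llid [(array([ 452.4, -202.3]), np.float64(71.8), (452.35272216796875, -202.4277801513672), 74.86080169677734), (array([ 452.5, -202.2]), np.float64(68.4), (452.5187683105469, -202.1476593017578), 70.3412094116211)]
[[125, 151, 144], [104, 124, 121], [106, 124, 123], [83, 99, 103]]
[[129, 154, 145], [88, 99, 106], [96, 109, 116], [128, 154, 145]]
glass [657.6 208.8  93. ] cup [617.8  42.4  58. ]
side proj [390.51766093 318.33777319] [334.82335475 290.94146615]
0 [228. 413.] [ 79. 312.];50 [236. 383.] [ 89. 291.];100 [244. 353.] [ 99. 269.];150 [251. 323.] [110. 247.];200 [259. 292.] [121. 224.];250 [267. 261.] [133. 200.];300 [275. 230.] [144. 176.];350 [284. 198.] [157. 150.];400 [292. 165.] [169. 125.];450 [300. 132.] [182.  98.];
cam in tool [  65.20707774   -0.82739495 -120.74568411] [[ 0.    -0.966 -0.259]
 [ 1.     0.     0.001]
 [-0.001 -0.259  0.966]]
```

View pics/sidec.png

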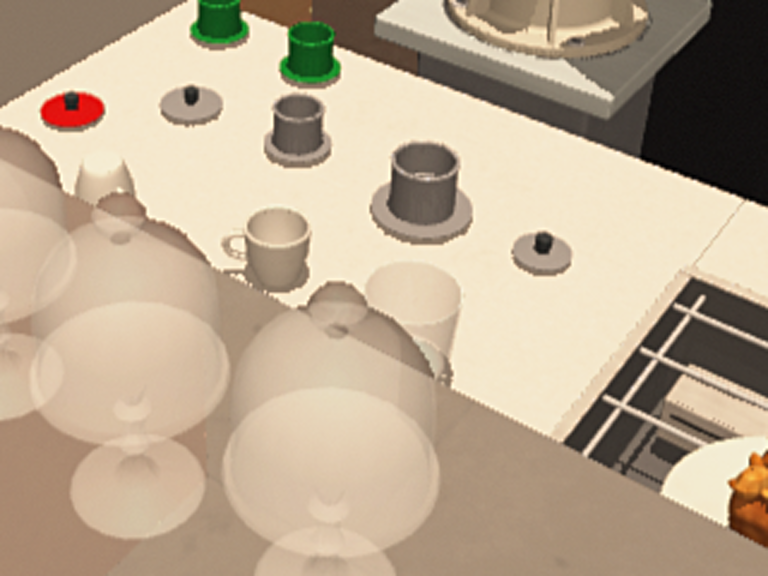

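Tumbler mouth at sidec (413,292) and cup mouth at (278,226) agree with the top fixes to about 5 mm. The shelf front edge lies at z≈200, x≈850, so it is clear of the work. Next I square the tool up and go over the middle.

The manual's scale: shifts go in shares of 750 mm and turns go in shares of 90 degrees. Converting my numbers, -39 mm / 750 = -0.052, -17 mm / 750 = -0.0227, -0.108 rad / 1.5708 = -0.0688.

```bash
echo '[[0, 0, -0.0688, 0, 0, 0, 1], [0, 0, -0.0688, 0, 0, 0, 1], [0, 0, -0.0688, 0, 0, 0, 1], [0, 0, -0.0688, 0, 0, 0, 1], [0, 0, 0, -0.0227, -0.052, 0, 1]]' | python3 -m handwheel
echo '[[0, 0, 0, -0.0227, -0.052, 0, 1], [0, 0, 0, -0.0227, -0.052, 0, 1], [0, 0, 0, -0.0227, -0.052, 0, 1], [0, 0, 0, -0.0227, -0.052, 0, 1], [0, 0, 0, -0.0227, -0.052, 0, 1]]' | python3 -m handwheel
echo '[[0, 0, 0, -0.0227, -0.052, 0, 1], [0, 0, 0, -0.0227, -0.052, 0, 1], [0, 0, 0, -0.0227, -0.052, 0, 1], [0, 0, 0, -0.0227, -0.052, 0, 1], [0, 0, 0, -0.0227, -0.052, 0, 1]]' | python3 -m handwheel
echo '[[0, 0, 0, -0.0227, -0.052, 0, 1], [0, 0, 0, -0.0227, -0.0133, 0, 1], [0, 0, 0, 0, 0, 0, 1], [0, 0, 0, 0, 0, 0, 1]]' | python3 -m handwheel
cat > w.py <<'E'
from h import *
import sys
s=r.sense(); par=P("wrist"); im=cams.grab_frame("wrist")[:,:,::-1].copy(); n=sys.argv[1]
cv2.imwrite(f"pics/{n}.png",im); np.savez(f"pics/{n}.npz",p=np.array(par,dtype=object)); print(s["clock"],s["eef_pos"].round(1),s["tcp_rot"].round(3),s["opening"].round(3))
for k,X in {"Lp":(461,101,9.5),"sp":(444.5,-63,9.5),"sl":(449.5,226,9.5),"Ll":(452.5,-202,9.5),"gl":(658,209,93),"cup":(618,42,58)}.items(): print(k,proj("wrist",X,par).round())
E
python3 w.py w1
```

```text
clock: 0.57
eef_pos: [276.8, 533.7, 253.1]
tcp_rot: [3.138, -0.0, -3.132]
contact_force: [1.0, -0.3, 1.0]
opening: 1.003
grasp_force: 0.0
clock: 0.98
eef_pos: [361.7, 336.6, 253.2]
tcp_rot: [-3.141, -0.0, -3.141]
contact_force: [1.4, 1.0, -0.8]
opening: 1.002
grasp_force: 0.0
clock: 1.4
eef_pos: [445.0, 145.5, 253.4]
tcp_rot: [3.141, 0.0, -3.141]
contact_force: [1.7, 0.5, -0.3]
opening: 1.0
grasp_force: 0.0
clock: 1.73
eef_pos: [478.8, 98.5, 253.1]
tcp_rot: [3.141, -0.0, 3.139]
contact_force: [0.2, 0.8, -0.0]
opening: 0.998
grasp_force: 0.0Traceback (most recent call last):
  File "w.py", line 4, in <module>
    cv2.imwrite(f"pics/{n}.png",im); np.savez(f"pics/{n}.npz",p=np.array(par,dtype=object)); print(s["clock"],s["eef_pos"].round(1),s["tcp_rot"].round(3),s["opening"].round(3))
                                                                                                                                                          ^^^^^^^^^^^^^^^^^^
AttributeError: 'float' object has no attribute 'round'
```

View pics/w1.png

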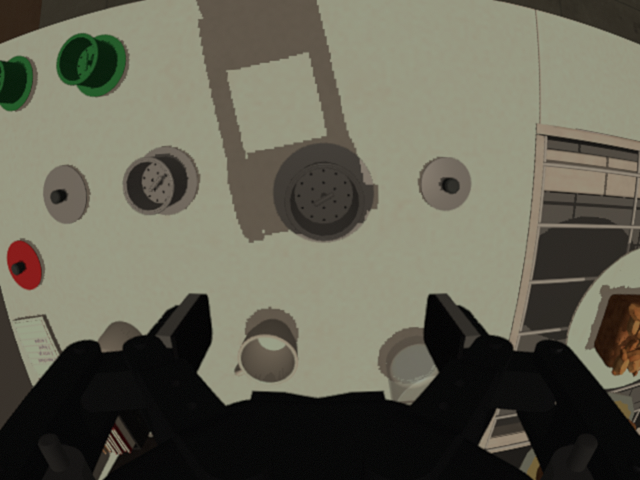

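Wrist view: large phin (322,197), small phin (165,180), small lid (445,183), large lid (66,194), cup mouth (268,358), tumbler partly behind a finger at (412,360).

```bash
sed -i 's/s\["opening"\].round(3)/round(float(s["opening"]),3)/' w.py; cat > m.py <<'E'
from h import *
def circ(n,box,z,mask,par=None,img=None):
    """largest blob of mask in box -> circle fitted on plane z: centre, diameter, rms"""
    par=par or tuple(np.load(f"pics/{n}.npz",allow_pickle=True)["p"]); x0,y0,x1,y1=box
    i=(cv2.imread(f"pics/{n}.png") if img is None else img).astype(int)[y0:y1,x0:x1]
    m=mask(i).astype(np.uint8); m=cv2.morphologyEx(m,cv2.MORPH_OPEN,np.ones((3,3),np.uint8))
    c=max(cv2.findContours(m,0,cv2.CHAIN_APPROX_NONE)[0],key=cv2.contourArea)[:,0]+[x0,y0]
    c=c[(c[:,0]>x0+1)&(c[:,0]<x1-2)&(c[:,1]>y0+1)&(c[:,1]<y1-2)]
    q=np.array([onz("wrist",p,z,par)[:2] for p in c.astype(float)])
    for k in range(6):
        A=np.c_[q,np.ones(len(q))]; s=np.linalg.lstsq(A,(q**2).sum(1),rcond=None)[0]; c0=s[:2]/2; R=np.sqrt(s[2]+c0@c0)
        e=np.abs(np.hypot(*(q-c0).T)-R); q=q[e<max(2*np.median(e),.8)]
    return c0.round(1),(2*R).round(1),e.mean().round(2),len(q)
notable=lambda i:(i[:,:,2]-i[:,:,1])>-2
E
python3 w.py w2; python3 - <<'E'
from m import *
i=cv2.imread("pics/w2.png")
print([i[y,x].tolist() for x,y in((445,170),(66,175),(190,170),(500,240),(270,330),(268,365),(247,350),(300,205))])
print("sl",circ("w2",(405,140,490,225),9.5,notable)); print("Ll",circ("w2",(30,150,105,235),9.5,notable)); print("sp",circ("w2",(110,135,215,230),9.5,notable))
par=tuple(np.load("pics/w2.npz",allow_pickle=True)["p"])
print("cup rough",onz("wrist",(268,358),58,par),"Lphin rim",onz("wrist",(324,202),66,par),"knobs",onz("wrist",(450,186),28,par),onz("wrist",(58,196),28,par))
cv2.imwrite("pics/w2c.png",cv2.resize(i[130:420,220:460],None,fx=2.06,fy=2.06,interpolation=cv2.INTER_CUBIC))
E
```

```text
1.7833 [478.1  99.3 253. ] [ 3.141e+00 -1.000e-03  3.141e+00] 1.002
Lp [320. 192.]
sp [162. 180.]
sl [442. 183.]
Ll [ 61. 193.]
gl [428. 405.]
cup [261. 357.]
[[98, 109, 118], [91, 102, 110], [95, 106, 115], [129, 151, 151], [49, 59, 64], [74, 86, 95], [69, 81, 89], [53, 60, 64]]
sl (array([461.2, 260.5]), np.float64(56.6), np.float64(1.44), 52)
Ll (array([ 449.6, -194.8]), np.float64(111.5), np.float64(2.7), 63)
sp (array([446.6, -73.7]), np.float64(133.3), np.float64(1.44), 42)
cup rough [619.36849416  49.04261103  58.        ] Lphin rim [461.73731478 104.25019127  66.        ] knobs [450.42899386 227.92804271  28.        ] [ 453.49356261 -191.89990981   28.        ]
```

View pics/w2c.png

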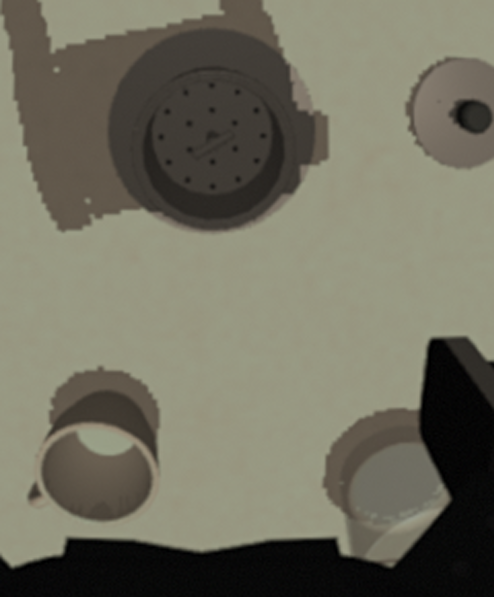

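Crop: cup mouth centre at (268,358), large phin rim centre (323,202). Wrist and top differ by a few mm, so I hover low over the small phin and measure there relative to the fingers.

Converted, -32 mm / 750 = -0.0427, 20 mm / 750 = 0.0267.

```bash
echo '[[0, 0, 0, 0.0088, -0.0427, 0.0267, 1], [0, 0, 0, 0.0088, -0.0427, 0.0267, 1], [0, 0, 0, 0.0088, -0.0427, 0.0267, 1], [0, 0, 0, 0.0088, -0.0427, 0.0267, 1], [0, 0, 0, 0.0088, -0.0427, 0.0267, 1]]' | python3 -m handwheel
echo '[[0, 0, 0, 0, 0, 0, 1], [0, 0, 0, 0, 0, 0, 1], [0, 0, 0, 0, 0, 0, 1]]' | python3 -m handwheel
python3 w.py w3; python3 - <<'E'
import cv2; cv2.imwrite("pics/w3c.png",cv2.resize(cv2.imread("pics/w3.png")[:420,120:520],None,fx=1.4,fy=1.4,interpolation=cv2.INTER_CUBIC))
E
```

```text
clock: 2.25
eef_pos: [444.6, -60.6, 152.7]
tcp_rot: [3.142, 0.0, -3.139]
contact_force: [0.8, -0.4, -0.4]
opening: 0.998
grasp_force: 0.0
clock: 2.5
eef_pos: [445.6, -59.7, 153.6]
tcp_rot: [3.141, 0.0, -3.141]
contact_force: [0.3, 0.2, -0.7]
opening: 1.0
grasp_force: 0.0
2.5 [445.6 -59.7 153.6] [ 3.141  0.    -3.141] 1.0
Lp [513. 252.]
sp [314. 232.]
sl [617. 239.]
Ll [140. 242.]
gl [591. 466.]
cup [438. 445.]
```

View pics/w3c.png

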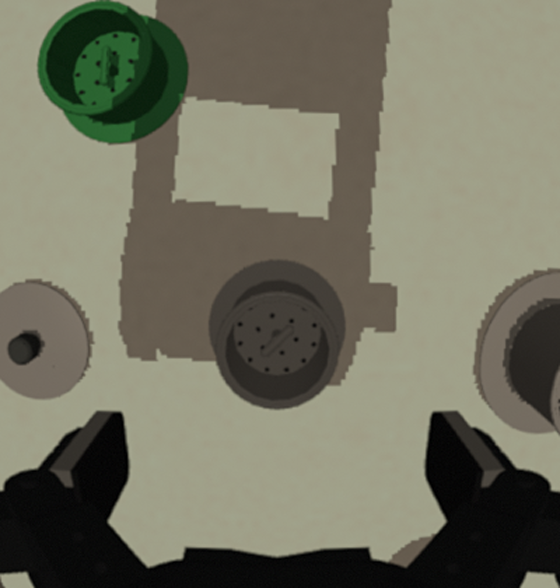

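Small phin rim centre at (318.5,250) and brim centre x≈318, midway between the fingers (mid 318.5): already aligned in y. Now x from rays.

```bash
python3 - <<'E'
from h import *
par=tuple(np.load("pics/w3.npz",allow_pickle=True)["p"])
f=lambda u,v,z: onz("wrist",(120+u/1.4,v/1.4),z,par).round(1)
print("rim L,R,T,B",f(216,350,54),f(341,350,54),f(278,292,54),f(278,409,54))
print("brim L,R,T",f(209,328,10),f(345,328,10),f(277,260,10))
E
```

```text
rim L,R,T,B [445.5 -87.1  54. ] [445.4 -31.6  54. ] [419.4 -59.6  54. ] [473.7 -59.5  54. ]
brim L,R,T [446.4 -95.8  10. ] [446.4 -24.1  10. ] [410.7 -60.   10. ]
```

Converted, 30 mm / 750 = 0.04, 15 mm / 750 = 0.02.

```bash
echo '[[0, 0, 0, -0.0013, 0, 0.04, 1], [0, 0, 0, 0, 0, 0.04, 1], [0, 0, 0, 0, 0, 0.04, 1], [0, 0, 0, 0, 0, 0.02, 1], [0, 0, 0, 0, 0, 0.0133, 1]]' | python3 -m handwheel 40
echo '[[0, 0, 0, 0, 0, 0, 1], [0, 0, 0, 0, 0, 0, 0], [0, 0, 0, 0, 0, 0, 0], [0, 0, 0, 0, 0, 0, 0], [0, 0, 0, 0, 0, 0, 0]]' | python3 -m handwheel
echo '[[0, 0, 0, 0, 0, 0, 0], [0, 0, 0, 0, 0, 0, 0], [0, 0, 0, 0, 0, 0, 0]]' | python3 -m handwheel
```

```text
clock: 2.97
eef_pos: [446.4, -59.2, 37.2]
tcp_rot: [3.141, -0.001, -3.139]
contact_force: [-0.0, 0.1, 0.7]
opening: 1.002
grasp_force: 0.0
clock: 3.38
eef_pos: [447.6, -60.6, 39.8]
tcp_rot: [-3.141, 0.003, -3.141]
contact_force: [-0.7, 0.5, 8.9]
opening: 0.603
grasp_force: 40.2
clock: 3.63
eef_pos: [447.6, -60.6, 39.8]
tcp_rot: [-3.141, 0.003, 3.142]
contact_force: [0.1, 3.0, 8.4]
opening: 0.602
grasp_force: 40.2
```

Gripped at 51 mm (fits the 52 mm chamber). Lift and look at the cup in line with the tool.

Converted, -40 mm / 750 = -0.0533, -38 mm / 750 = -0.0507.

```bash
echo '[[0, 0, 0, 0, 0, -0.0267, 0], [0, 0, 0, 0, 0, -0.0533, 0], [0, 0, 0, 0, 0, -0.0533, 0], [0, 0, 0, 0, 0, -0.0533, 0], [0, 0, 0, 0, 0.0133, -0.0507, 0]]' | python3 -m handwheel
echo '[[0, 0, 0, -0.0067, 0.04, -0.0267, 0], [0, 0, 0, -0.0133, 0.04, -0.0133, 0], [0, 0, 0, -0.0133, 0.0373, 0, 0], [0, 0, 0, -0.0107, 0.0133, 0, 0], [0, 0, 0, 0, 0, 0, 0]]' | python3 -m handwheel
echo '[[0, 0, 0, 0, 0, 0, 0], [0, 0, 0, 0, 0, 0, 0], [0, 0, 0, 0, 0, 0, 0]]' | python3 -m handwheel
python3 w.py w4; python3 - <<'E'
import cv2; cv2.imwrite("pics/w4c.png",cv2.resize(cv2.imread("pics/w4.png")[130:480,190:510],None,fx=1.7,fy=1.7,interpolation=cv2.INTER_CUBIC))
E
```

```text
clock: 4.05
eef_pos: [446.4, -51.4, 219.5]
tcp_rot: [-3.141, 0.002, 3.141]
contact_force: [1.5, 0.2, -1.2]
opening: 0.599
grasp_force: 42.4
clock: 4.47
eef_pos: [480.8, 49.2, 247.4]
tcp_rot: [3.141, 0.003, -3.139]
contact_force: [0.0, 1.1, -0.9]
opening: 0.6
grasp_force: 42.4
clock: 4.72
eef_pos: [478.8, 46.3, 246.0]
tcp_rot: [-3.141, -0.001, 3.141]
contact_force: [0.4, 0.2, -0.9]
opening: 0.597
grasp_force: 42.4
4.7167 [478.8  46.3 246. ] [-3.141e+00 -1.000e-03  3.141e+00] 0.597
Lp [374. 193.]
sp [207. 178.]
sl [491. 185.]
Ll [ 92. 191.]
gl [479. 404.]
cup [314. 361.]
```

View pics/w4c.png

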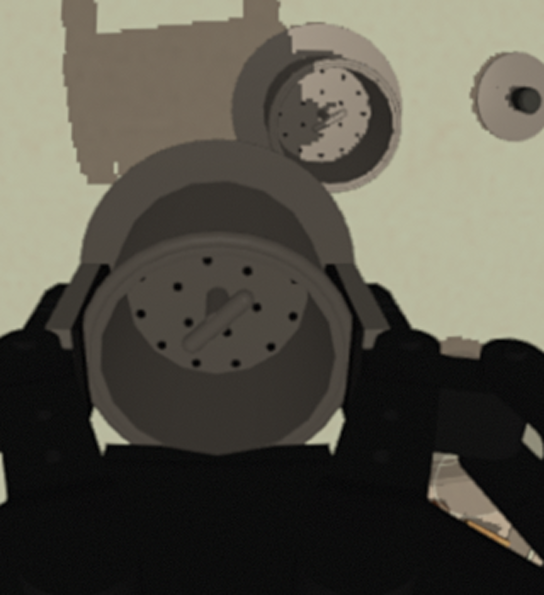

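The held phin (brim centred at col 318) hides the cup, so I look from between the cup and tumbler, farther ahead.

Converted, -31 mm / 750 = -0.0413, -30 mm / 750 = -0.04.

```bash
echo '[[0, 0, 0, -0.04, 0.0267, 0, 0], [0, 0, 0, -0.04, 0.0267, 0, 0], [0, 0, 0, -0.04, 0.0267, 0, 0], [0, 0, 0, -0.0413, 0.0253, 0, 0], [0, 0, 0, 0, 0, 0, 0]]' | python3 -m handwheel
echo '[[0, 0, 0, 0, 0, 0, 0], [0, 0, 0, 0, 0, 0, 0], [0, 0, 0, 0, 0, 0, 0]]' | python3 -m handwheel
python3 w.py w5; python3 - <<'E'
import cv2; cv2.imwrite("pics/w5c.png",cv2.resize(cv2.imread("pics/w5.png")[110:360,130:530],None,fx=2,fy=2,interpolation=cv2.INTER_CUBIC))
E
```

```text
clock: 5.18
eef_pos: [605.3, 128.4, 245.9]
tcp_rot: [3.14, 0.003, -3.141]
contact_force: [-0.5, 0.4, -1.2]
opening: 0.596
grasp_force: 42.5
clock: 5.43
eef_pos: [599.4, 125.3, 246.0]
tcp_rot: [-3.141, -0.001, 3.141]
contact_force: [-0.3, 0.7, 0.1]
opening: 0.598
grasp_force: 42.5
5.4333 [599.4 125.3 246. ] [-3.141e+00 -1.000e-03  3.141e+00] 0.598
Lp [292.  69.]
sp [135.  67.]
sl [421.  62.]
Ll [38. 94.]
gl [420. 300.]
cup [223. 242.]
```

View pics/w5c.png

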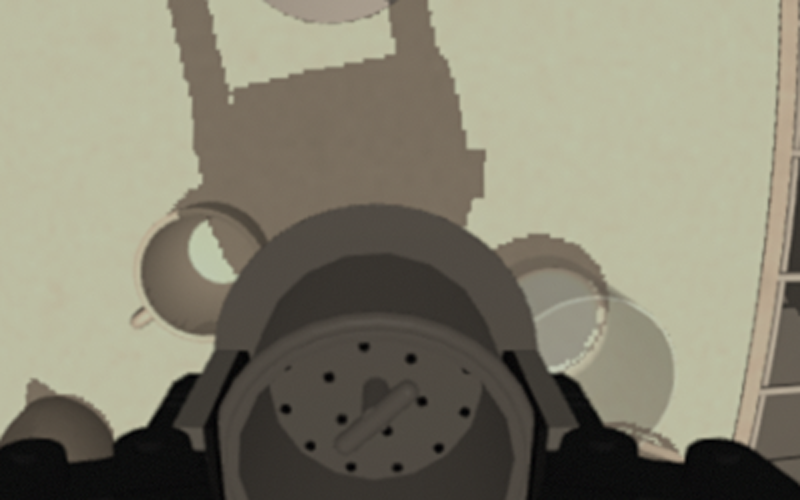

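Cup rim arc: left (136,267), top (202,203), bottom (200,341) in the crop; tumbler rim arc: (540,325), top (610,296), right (674,370). Fitting these on their rim planes.

```bash
cat > arc.py <<'E'
from h import *
from scipy.optimize import least_squares
def arc(n,pts,off,k,z,d):
    par=tuple(np.load(f"pics/{n}.npz",allow_pickle=True)["p"])
    q=np.array([onz("wrist",(off[0]+u/k,off[1]+v/k),z,par)[:2] for u,v in pts])
    for R in (d/2,None):
        f=(lambda s:np.hypot(*(q-s[:2]).T)-R) if R else (lambda s:np.hypot(*(q-s[:2]).T)-s[2])
        s=least_squares(f,[*q.mean(0),d/2][:2 if R else 3]); print(n,s.x.round(1),s.fun.round(1))
E
python3 - <<'E'
from arc import *
arc("w5",[(136,267),(147,235),(170,213),(202,203),(235,211),(260,232),(140,295),(155,322),(180,338),(210,340)],(130,110),2,58,62)
arc("w5",[(540,325),(575,301),(610,296),(650,322),(669,348),(674,372),(668,410)],(130,110),2,93,81)
arc("w2",[(36,475),(50,440),(100,422),(145,438),(159,470),(148,505),(105,520),(60,508)],(220,130),2.06,58,62)
E
```

```text
w5 [622.8  48.9] [ 0.  -0.6 -0.2  1.1  1.5  1.7  0.6  2.   1.6 -0.2]
w5 [623.2  49.7  32. ] [-0.2 -0.8 -0.6  0.4  0.5  0.2  0.2  1.3  0.6 -1.6]
w5 [664.2 212.7] [-2.7  0.8  2.3 -0.8 -0.5 -0.6 -0.2]
w5 [661.9 214.2  38.4] [-1.5  1.   2.  -1.4 -0.8 -0.4  1. ]
w2 [621.5  48.6] [ 0.5 -2.  -1.6  0.5 -1.  -0.6 -2.  -0.4]
w2 [621.5  48.6  30.2] [ 1.3 -1.1 -0.8  1.3 -0.2  0.2 -1.2  0.5]
```

Cup (622,49) and tumbler (~663,213), consistent in two views. Place the small phin.

Converted, 40 mm / 750 = 0.0533, 36 mm / 750 = 0.048.

```bash
echo '[[0, 0, 0, -0.0107, -0.0333, 0, 0], [0, 0, 0, -0.0107, -0.0333, 0.0267, 0], [0, 0, 0, -0.0093, -0.0352, 0.04, 0], [0, 0, 0, 0, 0, 0.0533, 0], [0, 0, 0, 0, 0, 0.048, 0]]' | python3 -m handwheel
echo '[[0, 0, 0, 0, 0, 0, 0], [0, 0, 0, 0, 0, 0.0133, 0], [0, 0, 0, 0, 0, 0.0133, 0], [0, 0, 0, 0, 0, 0.0053, 0], [0, 0, 0, 0, 0, 0, 0]]' | python3 -m handwheel
```

```text
clock: 5.9
eef_pos: [623.4, 47.7, 119.8]
tcp_rot: [-3.142, 0.002, 3.139]
contact_force: [0.6, -0.1, -1.1]
opening: 0.595
grasp_force: 42.5
clock: 6.32
eef_pos: [623.8, 50.2, 96.9]
tcp_rot: [3.142, 0.001, -3.141]
contact_force: [-1.1, -0.1, -0.4]
opening: 0.597
grasp_force: 42.6
```

Converted, 2 mm / 750 = 0.0027, 1 mm / 750 = 0.0013.

```bash
echo '[[0, 0, 0, 0, 0, 0.0027, 0], [0, 0, 0, 0, 0, 0.0027, 0], [0, 0, 0, 0, 0, 0.0013, 0], [0, 0, 0, 0, 0, 0, 0]]' | python3 -m handwheel
echo '[[0, 0, 0, 0, 0, 0.0013, 0], [0, 0, 0, 0, 0, 0.0013, 0], [0, 0, 0, 0, 0, 0, 0]]' | python3 -m handwheel
```

```text
clock: 6.65
eef_pos: [623.6, 50.1, 91.5]
tcp_rot: [3.142, 0.0, -3.141]
contact_force: [-0.2, -0.2, -0.8]
opening: 0.598
grasp_force: 42.6
clock: 6.9
eef_pos: [623.9, 50.0, 89.8]
tcp_rot: [3.142, 0.001, -3.141]
contact_force: [-1.3, 0.4, 2.7]
opening: 0.592
grasp_force: 43.0
```

Contact at exactly the expected height (89.8). Release, rise, go over the large phin.

Converted, -40 mm / 750 = -0.0533, 35 mm / 750 = 0.0467.

```bash
echo '[[0, 0, 0, 0, 0, 0, 0.64], [0, 0, 0, 0, 0, 0, 0.7], [0, 0, 0, 0, 0, 0, 0.85], [0, 0, 0, 0, 0, 0, 1], [0, 0, 0, 0, 0, 0, 1]]' | python3 -m handwheel
echo '[[0, 0, 0, 0, 0, -0.0267, 1], [0, 0, 0, 0, 0, -0.0533, 1], [0, 0, 0, 0, 0, -0.0533, 1], [0, 0, 0, 0.0267, 0.0133, 0, 1], [0, 0, 0, 0.0467, 0.0133, 0, 1]]' | python3 -m handwheel
echo '[[0, 0, 0, 0.0467, 0.0147, 0, 1], [0, 0, 0, 0.0467, 0.0147, 0, 1], [0, 0, 0, 0.0453, 0.0147, 0, 1], [0, 0, 0, 0, 0, 0, 1], [0, 0, 0, 0, 0, 0, 1]]' | python3 -m handwheel
echo '[[0, 0, 0, 0, 0, 0, 1], [0, 0, 0, 0, 0, 0, 1]]' | python3 -m handwheel
python3 w.py w6; python3 - <<'E'
import cv2; cv2.imwrite("pics/w6c.png",cv2.resize(cv2.imread("pics/w6.png")[150:480,90:570],None,fx=1.66,fy=1.66,interpolation=cv2.INTER_CUBIC))
E
```

```text
clock: 7.32
eef_pos: [623.4, 50.0, 89.2]
tcp_rot: [3.142, -0.0, -3.141]
contact_force: [-0.2, -0.4, -0.6]
opening: 1.0
grasp_force: 0.0
clock: 7.73
eef_pos: [572.5, 70.1, 192.4]
tcp_rot: [3.141, 0.008, 3.141]
contact_force: [-0.1, 0.6, -0.6]
opening: 0.997
grasp_force: 0.0
clock: 8.15
eef_pos: [462.9, 103.3, 189.5]
tcp_rot: [3.142, -0.0, -3.14]
contact_force: [0.5, -0.3, 0.0]
opening: 1.0
grasp_force: 0.0
clock: 8.32
eef_pos: [465.7, 102.9, 189.6]
tcp_rot: [3.141, 0.001, 3.142]
contact_force: [0.4, -0.0, -0.2]
opening: 1.001
grasp_force: 0.0
8.3167 [465.7 102.9 189.6] [3.141e+00 1.000e-03 3.142e+00] 1.001
Lp [316. 217.]
sp [132. 201.]
sl [461. 205.]
Ll [ 26. 214.]
gl [438. 459.]
cup [249. 405.]
```

View pics/w6c.png

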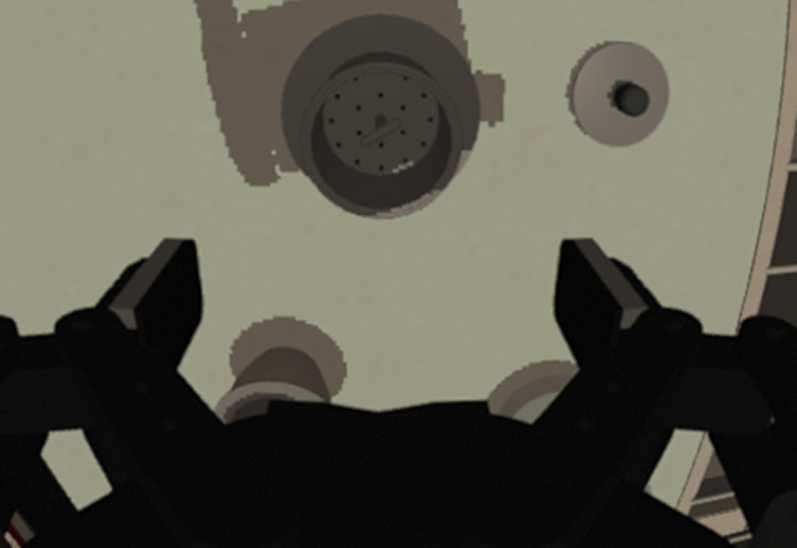

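Large phin: brim left 281, right 481, top 14; rim bottom 218, centre col 382 in crop (between fingers, mid 379). Small lid disc centre crop (618,94). The small phin looks seated on the cup.

```bash
python3 - <<'E'
from arc import *
o=(90,150);k=1.66
arc("w6",[(281,105),(292,60),(320,30),(381,14),(440,32),(481,105)],o,k,10,100)
arc("w6",[(300,138),(464,138),(382,218),(320,192),(440,195)],o,k,66,64)
arc("w6",[(567,92),(669,94),(620,41),(620,147)],o,k,8.5,56)
E
```

```text
w6 [462.  103.6] [-0.4  0.9  0.7 -0.9 -0.1  0.7]
w6 [462.5 103.6  50.4] [-0.8  0.7  0.7 -0.8 -0.1  0.3]
w6 [464.2 104.1] [ 1.7  1.9 -0.4  0.7  0.5]
w6 [462.2 104.1  33.7] [-0.1  0.  -0.2  0.2  0. ]
w6 [451.5 228.9] [1.6 1.6 0.3 0.4]
w6 [451.5 228.9  29. ] [ 0.6  0.7 -0.7 -0.6]
```

Converted, 35 mm / 750 = 0.0467, 3.4 mm / 750 = 0.0045.

```bash
echo '[[0, 0, 0, 0.0045, 0.0012, 0.04, 1], [0, 0, 0, 0, 0, 0.0467, 1], [0, 0, 0, 0, 0, 0.0467, 1], [0, 0, 0, 0, 0, 0.04, 1], [0, 0, 0, 0, 0, 0.0227, 1]]' | python3 -m handwheel 50
echo '[[0, 0, 0, 0, 0, 0, 1], [0, 0, 0, 0, 0, 0, 0], [0, 0, 0, 0, 0, 0, 0], [0, 0, 0, 0, 0, 0, 0], [0, 0, 0, 0, 0, 0, 0]]' | python3 -m handwheel
echo '[[0, 0, 0, 0, 0, 0, 0], [0, 0, 0, 0, 0, 0, 0]]' | python3 -m handwheel
```

```text
clock: 8.78
eef_pos: [460.3, 103.2, 39.2]
tcp_rot: [-3.141, -0.003, 3.141]
contact_force: [0.5, 0.3, -0.0]
opening: 1.0
grasp_force: 0.0
clock: 9.2
eef_pos: [462.2, 104.0, 43.6]
tcp_rot: [3.141, 0.002, -3.142]
contact_force: [0.9, 0.3, -1.6]
opening: 0.735
grasp_force: 54.8
clock: 9.37
eef_pos: [462.0, 104.0, 43.4]
tcp_rot: [3.141, 0.002, -3.141]
contact_force: [-1.0, -0.7, 8.3]
opening: 0.736
grasp_force: 55.4
```

Converted, -40 mm / 750 = -0.0533, -20 mm / 750 = -0.0267.

```bash
echo '[[0, 0, 0, 0, 0, -0.0267, 0], [0, 0, 0, 0, 0, -0.0533, 0], [0, 0, 0, 0, 0, -0.0533, 0], [0, 0, 0, 0, 0, -0.0533, 0], [0, 0, 0, -0.0133, 0, -0.0533, 0]]' | python3 -m handwheel
echo '[[0, 0, 0, -0.04, 0, -0.0227, 0], [0, 0, 0, -0.0533, 0, 0, 0], [0, 0, 0, -0.0533, 0, 0, 0], [0, 0, 0, -0.0533, 0, 0, 0], [0, 0, 0, -0.0373, -0.0053, 0, 0]]' | python3 -m handwheel
echo '[[0, 0, 0, 0, 0, 0, 0], [0, 0, 0, 0, 0, 0, 0], [0, 0, 0, 0, 0, 0, 0], [0, 0, 0, 0, 0, 0, 0]]' | python3 -m handwheel
python3 w.py w7; python3 - <<'E'
import cv2; cv2.imwrite("pics/w7c.png",cv2.resize(cv2.imread("pics/w7.png")[100:380,180:580],None,fx=2,fy=2,interpolation=cv2.INTER_CUBIC))
E
```

```text
clock: 9.78
eef_pos: [468.9, 103.6, 224.2]
tcp_rot: [-3.141, -0.002, -3.141]
contact_force: [0.9, 1.0, -2.9]
opening: 0.731
grasp_force: 55.9
clock: 10.2
eef_pos: [652.0, 100.2, 239.8]
tcp_rot: [3.141, 0.002, -3.141]
contact_force: [-0.9, -0.0, -2.3]
opening: 0.733
grasp_force: 55.9
clock: 10.53
eef_pos: [647.9, 99.9, 239.2]
tcp_rot: [-3.142, -0.001, -3.141]
contact_force: [-0.2, -0.2, -1.5]
opening: 0.736
grasp_force: 55.9
10.5333 [647.9  99.9 239.2] [-3.142e+00 -1.000e-03 -3.141e+00] 0.736
Lp [319.  19.]
sp [156.  18.]
sl [447.  17.]
Ll [51. 49.]
gl [457. 246.]
cup [248. 187.]
```

View pics/w7c.png

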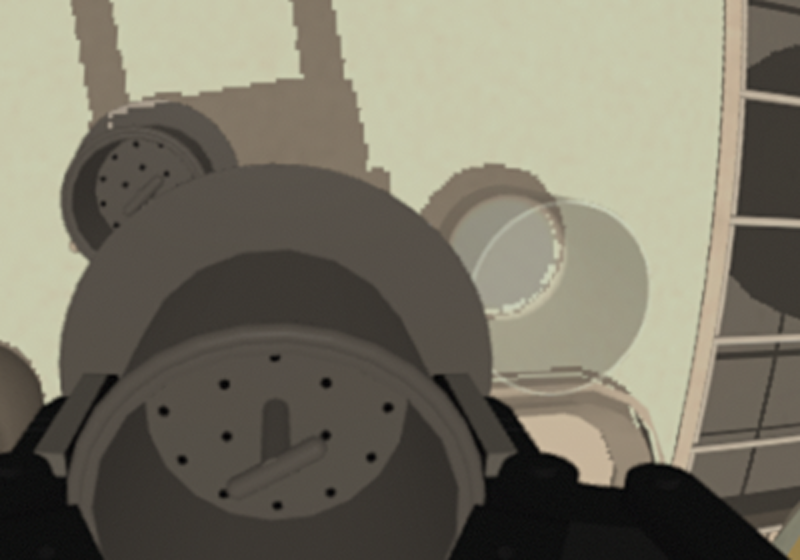

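Tumbler rim fully visible now: left (471,290), top (565,197), right (648,287), bottom (560,394) in the crop.

```bash
python3 - <<'E'
from arc import *
o=(180,100);k=2
arc("w7",[(473,280),(490,240),(525,209),(565,197),(620,224),(648,287),(625,358),(560,394),(515,383)],o,k,93,81)
arc("w7",[(62,190),(90,140),(140,125),(190,145),(72,240)],o,k,104,52)
E
```

```text
w7 [661.8 212.9] [-1.5 -0.3  0.3  0.7 -2.2 -1.5  0.5  0.  -2. ]
w7 [661.6 212.9  39.8] [-0.9  0.3  0.8  1.3 -1.6 -0.8  1.3  0.9 -1.2]
w7 [620.8  49.4] [ 0.2 -0.3 -0.1  1.7  1.5]
w7 [622.7  50.8  27.9] [-0.   0.2 -0.2  0.1 -0. ]
```

The manual's scale: shifts go in shares of 750 mm and turns go in shares of 90 degrees. Converting my numbers, 35 mm / 750 = 0.0467, 30 mm / 750 = 0.04.

```bash
echo '[[0, 0, 0, -0.0053, 0.04, 0, 0], [0, 0, 0, -0.0053, 0.04, 0, 0], [0, 0, 0, -0.0053, 0.04, 0.0133, 0], [0, 0, 0, -0.0027, 0.0307, 0.0267, 0], [0, 0, 0, 0, 0, 0.0467, 0]]' | python3 -m handwheel
echo '[[0, 0, 0, 0, 0, 0.0267, 0], [0, 0, 0, 0, 0, 0.016, 0], [0, 0, 0, 0, 0, 0.0053, 0], [0, 0, 0, 0, 0, 0.0027, 0], [0, 0, 0, 0, 0, 0, 0]]' | python3 -m handwheel
echo '[[0, 0, 0, 0, 0, 0.0027, 0], [0, 0, 0, 0, 0, 0.0027, 0], [0, 0, 0, 0, 0, 0.0013, 0], [0, 0, 0, 0, 0, 0, 0]]' | python3 -m handwheel
```

```text
clock: 11.0
eef_pos: [665.0, 218.3, 178.1]
tcp_rot: [3.137, 0.008, -3.139]
contact_force: [0.6, -0.4, -1.3]
opening: 0.731
grasp_force: 56.0
clock: 11.42
eef_pos: [663.6, 212.8, 137.4]
tcp_rot: [3.141, 0.001, 3.141]
contact_force: [0.6, 0.4, -1.7]
opening: 0.732
grasp_force: 55.9
clock: 11.75
eef_pos: [663.2, 212.8, 131.6]
tcp_rot: [3.141, 0.0, -3.142]
contact_force: [-1.0, -0.3, -1.9]
opening: 0.73
grasp_force: 55.9
```

Converted, 2 mm / 750 = 0.0027, 1 mm / 750 = 0.0013.

```bash
echo '[[0, 0, 0, 0, 0, 0.0027, 0], [0, 0, 0, 0, 0, 0.0013, 0], [0, 0, 0, 0, 0, 0, 0], [0, 0, 0, 0, 0, 0, 0]]' | python3 -m handwheel
```

```text
clock: 12.08
eef_pos: [663.1, 212.9, 128.3]
tcp_rot: [-3.142, 0.0, -3.141]
contact_force: [0.1, -0.9, -0.6]
opening: 0.731
grasp_force: 56.0
```

Converted, 1 mm / 750 = 0.0013.

```bash
echo '[[0, 0, 0, 0, 0, 0.0013, 0], [0, 0, 0, 0, 0, 0, 0], [0, 0, 0, 0, 0, 0, 0]]' | python3 -m handwheel
```

```text
clock: 12.33
eef_pos: [663.4, 212.7, 128.1]
tcp_rot: [-3.141, 0.001, -3.141]
contact_force: [-1.7, -1.1, 5.3]
opening: 0.735
grasp_force: 56.6
```

Seated at the predicted height. Release and go over the small lid.

Converted, -20 mm / 750 = -0.0267.

```bash
echo '[[0, 0, 0, 0, 0, 0, 0.78], [0, 0, 0, 0, 0, 0, 0.85], [0, 0, 0, 0, 0, 0, 1], [0, 0, 0, 0, 0, 0, 1], [0, 0, 0, 0, 0, -0.0267, 1]]' | python3 -m handwheel
echo '[[0, 0, 0, 0, 0, -0.0533, 1], [0, 0, 0, 0, 0, -0.04, 1], [0, 0, 0, 0.04, 0.0053, 0, 1], [0, 0, 0, 0.0533, 0.0053, 0, 1], [0, 0, 0, 0.0533, 0.0053, 0, 0.8]]' | python3 -m handwheel
echo '[[0, 0, 0, 0.0533, 0.0053, 0, 0.6], [0, 0, 0, 0.0533, 0, 0.0133, 0.4], [0, 0, 0, 0.0267, 0, 0.0267, 0.4], [0, 0, 0, 0, 0, 0.0267, 0.4], [0, 0, 0, 0, 0, 0, 0.4]]' | python3 -m handwheel
echo '[[0, 0, 0, 0, 0, 0, 0.4], [0, 0, 0, 0, 0, 0, 0.4], [0, 0, 0, 0, 0, 0, 0.4]]' | python3 -m handwheel
python3 w.py w8; python3 - <<'E'
from m import *
i=cv2.imread("pics/w8.png"); print(proj("wrist",(451.5,228.9,8),tuple(np.load("pics/w8.npz",allow_pickle=True)["p"])))
hsv=cv2.cvtColor(i,cv2.COLOR_BGR2GRAY)
k=lambda i:i.sum(2)<90
m=lambda i:(i[:,:,2]-i[:,:,1])>4
print("disc",circ("w8",(230,150,410,300),8.5,m)); print("knob",circ("w8",(260,180,380,300),26,k))
cv2.imwrite("pics/w8c.png",i[120:400,180:460])
E
```

```text
clock: 12.75
eef_pos: [660.7, 212.2, 143.5]
tcp_rot: [-3.14, -0.006, -3.141]
contact_force: [-0.5, 0.8, -0.6]
opening: 1.002
grasp_force: 0.0
clock: 13.17
eef_pos: [552.3, 224.8, 217.6]
tcp_rot: [3.141, 0.001, 3.141]
contact_force: [0.3, 0.5, 0.1]
opening: 0.884
grasp_force: 0.0
clock: 13.58
eef_pos: [450.1, 228.1, 164.8]
tcp_rot: [-3.14, -0.004, -3.14]
contact_force: [-0.5, -0.3, -0.0]
opening: 0.399
grasp_force: 0.0
clock: 13.83
eef_pos: [454.5, 229.3, 168.4]
tcp_rot: [3.141, 0.002, 3.141]
contact_force: [-0.6, -0.8, -0.1]
opening: 0.401
grasp_force: 0.0
13.8333 [454.5 229.3 168.4] [3.141e+00 2.000e-03 3.141e+00] 0.401
Lp [162. 237.]
sp [ 21. 221.]
sl [314. 222.]
Ll [-49. 231.]
gl [294. 492.]
cup [115. 415.]
[317.55054329 223.93465204]
disc (array([436.2, 214.7]), np.float64(112.1), np.float64(9.49), 384)
knob (array([449.6, 230. ]), np.float64(14.0), np.float64(0.3), 42)
```

View pics/w8c.png

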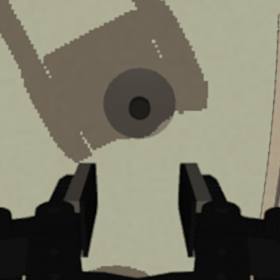

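Lid disc centre at (319.5,222.5), dark knob at (319,227): lid at about (450,230), shifts of 4 mm and 0.7 mm.

Converted, 35 mm / 750 = 0.0467, 30 mm / 750 = 0.04.

```bash
echo '[[0, 0, 0, 0.0056, 0.0009, 0.04, 0.4], [0, 0, 0, 0, 0, 0.0467, 0.4], [0, 0, 0, 0, 0, 0.0467, 0.4], [0, 0, 0, 0, 0, 0.0267, 0.4], [0, 0, 0, 0, 0, 0.0107, 0.4]]' | python3 -m handwheel 30
echo '[[0, 0, 0, 0, 0, 0.0027, 0.4], [0, 0, 0, 0, 0, 0.0013, 0.4], [0, 0, 0, 0, 0, 0, 0.4]]' | python3 -m handwheel
echo '[[0, 0, 0, 0, 0, 0, 0], [0, 0, 0, 0, 0, 0, 0], [0, 0, 0, 0, 0, 0, 0], [0, 0, 0, 0, 0, 0, 0]]' | python3 -m handwheel
```

```text
clock: 14.3
eef_pos: [448.0, 228.8, 37.0]
tcp_rot: [-3.14, -0.003, 3.141]
contact_force: [-1.2, 1.0, -0.1]
opening: 0.397
grasp_force: 0.0
clock: 14.55
eef_pos: [450.0, 230.0, 37.5]
tcp_rot: [3.141, 0.002, -3.142]
contact_force: [-0.2, 0.6, 0.5]
opening: 0.399
grasp_force: 0.0
clock: 14.88
eef_pos: [449.8, 230.0, 37.7]
tcp_rot: [3.14, 0.002, -3.141]
contact_force: [-0.5, -1.1, 7.5]
opening: 0.17
grasp_force: 29.2
```

Converted, -40 mm / 750 = -0.0533, -20 mm / 750 = -0.0267.

```bash
echo '[[0, 0, 0, 0, 0, -0.0267, 0], [0, 0, 0, 0, 0, -0.0533, 0], [0, 0, 0, 0, 0, -0.0533, 0], [0, 0, 0, 0, 0, -0.0533, 0], [0, 0, 0, 0, 0, -0.0533, 0]]' | python3 -m handwheel
echo '[[0, 0, 0, -0.02, -0.0267, 0, 0], [0, 0, 0, -0.04, -0.04, 0, 0], [0, 0, 0, -0.04, -0.04, 0, 0], [0, 0, 0, -0.04, -0.04, 0, 0], [0, 0, 0, -0.04, -0.04, 0, 0]]' | python3 -m handwheel
echo '[[0, 0, 0, -0.04, -0.04, 0, 0], [0, 0, 0, -0.01, -0.0133, 0.0267, 0], [0, 0, 0, 0, 0, 0.0267, 0], [0, 0, 0, 0, 0, 0.0267, 0], [0, 0, 0, 0, 0, 0, 0]]' | python3 -m handwheel
echo '[[0, 0, 0, 0, 0, 0, 0], [0, 0, 0, 0, 0, 0, 0]]' | python3 -m handwheel
```

```text
clock: 15.3
eef_pos: [448.4, 229.3, 218.9]
tcp_rot: [3.141, 0.001, -3.141]
contact_force: [1.9, 0.8, -0.4]
opening: 0.168
grasp_force: 29.4
clock: 15.72
eef_pos: [582.8, 90.2, 217.4]
tcp_rot: [3.141, 0.002, -3.141]
contact_force: [1.0, 0.7, -0.4]
opening: 0.166
grasp_force: 29.5
clock: 16.13
eef_pos: [616.4, 51.5, 153.0]
tcp_rot: [-3.141, -0.005, 3.141]
contact_force: [-1.4, 0.4, -0.1]
opening: 0.168
grasp_force: 29.5
clock: 16.3
eef_pos: [619.2, 52.5, 157.7]
tcp_rot: [3.141, 0.001, -3.141]
contact_force: [1.2, -0.5, -0.5]
opening: 0.168
grasp_force: 29.5
```

Converted, 7 mm / 750 = 0.0093, -3.3 mm / 750 = -0.0044.

```bash
echo '[[0, 0, 0, -0.0044, -0.0033, 0.0067, 0], [0, 0, 0, 0, 0, 0.0093, 0], [0, 0, 0, 0, 0, 0, 0], [0, 0, 0, 0, 0, 0, 0]]' | python3 -m handwheel
echo '[[0, 0, 0, 0, 0, 0.004, 0], [0, 0, 0, 0, 0, 0.004, 0], [0, 0, 0, 0, 0, 0.0027, 0], [0, 0, 0, 0, 0, 0, 0]]' | python3 -m handwheel
```

```text
clock: 16.63
eef_pos: [621.8, 49.8, 144.1]
tcp_rot: [-3.142, -0.0, -3.141]
contact_force: [-0.1, -0.4, -0.6]
opening: 0.168
grasp_force: 29.5
clock: 16.97
eef_pos: [621.6, 49.7, 135.7]
tcp_rot: [-3.142, -0.001, -3.141]
contact_force: [0.8, 0.4, -0.8]
opening: 0.17
grasp_force: 29.5
```

Converted, 1 mm / 750 = 0.0013.

```bash
echo '[[0, 0, 0, 0, 0, 0.0013, 0], [0, 0, 0, 0, 0, 0.0013, 0], [0, 0, 0, 0, 0, 0, 0], [0, 0, 0, 0, 0, 0, 0]]' | python3 -m handwheel
```

```text
clock: 17.3
eef_pos: [622.2, 49.7, 134.6]
tcp_rot: [3.142, 0.0, -3.141]
contact_force: [-0.7, 0.5, 3.9]
opening: 0.167
grasp_force: 29.8
```

Seated (134.6 against 134.7 expected). Release and go over the large lid.

Converted, -40 mm / 750 = -0.0533, -20 mm / 750 = -0.0267.

```bash
echo '[[0, 0, 0, 0, 0, 0, 0.25], [0, 0, 0, 0, 0, 0, 0.4], [0, 0, 0, 0, 0, 0, 0.4], [0, 0, 0, 0, 0, -0.0267, 0.4], [0, 0, 0, 0, 0, -0.0533, 0.4]]' | python3 -m handwheel
echo '[[0, 0, 0, 0, 0, -0.0133, 0.4], [0, 0, 0, 0.02, -0.0333, 0, 0.4], [0, 0, 0, 0.0333, -0.0467, 0, 0.4], [0, 0, 0, 0.0333, -0.0467, 0, 0.4], [0, 0, 0, 0.0333, -0.0467, 0, 0.4]]' | python3 -m handwheel
echo '[[0, 0, 0, 0.0333, -0.0467, 0, 0.4], [0, 0, 0, 0.0333, -0.0467, 0, 0.4], [0, 0, 0, 0.0333, -0.0467, 0.0133, 0.4], [0, 0, 0, 0.004, -0.02, 0.0267, 0.4], [0, 0, 0, 0, 0, 0.0093, 0.4]]' | python3 -m handwheel
echo '[[0, 0, 0, 0, 0, 0, 0.4], [0, 0, 0, 0, 0, 0, 0.4], [0, 0, 0, 0, 0, 0, 0.4]]' | python3 -m handwheel
python3 w.py w9; python3 - <<'E'
from m import *
print("knob",circ("w9",(240,150,400,272),26,lambda i:i.sum(2)<90))
i=cv2.imread("pics/w9.png"); cv2.imwrite("pics/w9c.png",i[100:400,120:520])
E
```

```text
clock: 17.72
eef_pos: [618.8, 49.5, 190.2]
tcp_rot: [-3.141, -0.009, -3.141]
contact_force: [1.1, -0.1, -1.0]
opening: 0.398
grasp_force: 0.0
clock: 18.13
eef_pos: [533.3, -77.9, 204.4]
tcp_rot: [-3.141, 0.001, -3.14]
contact_force: [1.1, -1.0, 0.6]
opening: 0.397
grasp_force: 0.0
clock: 18.55
eef_pos: [457.4, -195.3, 166.6]
tcp_rot: [-3.141, -0.001, 3.139]
contact_force: [0.2, 0.0, -1.1]
opening: 0.404
grasp_force: 0.0
clock: 18.8
eef_pos: [460.3, -192.2, 168.4]
tcp_rot: [-3.141, 0.001, -3.14]
contact_force: [-0.8, 0.2, 0.2]
opening: 0.396
grasp_force: 0.0
18.8 [ 460.3 -192.2  168.4] [-3.141e+00  1.000e-03 -3.140e+00] 0.396
Lp [613. 232.]
sp [477. 210.]
sl [679. 224.]
Ll [305. 218.]
gl [665. 417.]
cup [561. 402.]
knob (array([ 453.7, -199.9]), np.float64(14.8), np.float64(0.28), 56)
```

View pics/w9c.png

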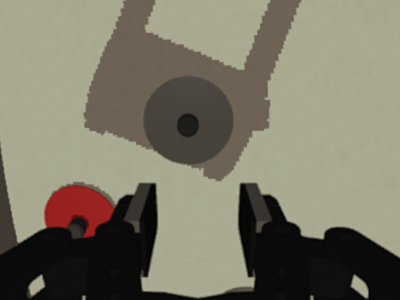

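Large lid: disc centre at (308.5,220), knob (308,225) → (454,-199.7); the red decoy is well off at (200,315).

Converted, 35 mm / 750 = 0.0467, -7.5 mm / 750 = -0.01.

```bash
echo '[[0, 0, 0, 0.0084, -0.01, 0.04, 0.4], [0, 0, 0, 0, 0, 0.0467, 0.4], [0, 0, 0, 0, 0, 0.0467, 0.4], [0, 0, 0, 0, 0, 0.0267, 0.4], [0, 0, 0, 0, 0, 0.0107, 0.4]]' | python3 -m handwheel 30
echo '[[0, 0, 0, 0, 0, 0.0027, 0.4], [0, 0, 0, 0, 0, 0.0013, 0.4], [0, 0, 0, 0, 0, 0, 0.4], [0, 0, 0, 0, 0, 0, 0.4]]' | python3 -m handwheel
echo '[[0, 0, 0, 0, 0, 0, 0], [0, 0, 0, 0, 0, 0, 0], [0, 0, 0, 0, 0, 0, 0], [0, 0, 0, 0, 0, 0, 0]]' | python3 -m handwheel
```

```text
clock: 19.27
eef_pos: [452.3, -199.0, 37.6]
tcp_rot: [3.14, -0.003, -3.14]
contact_force: [-0.1, 0.2, -0.0]
opening: 0.397
grasp_force: 0.0
clock: 19.6
eef_pos: [454.2, -200.6, 38.2]
tcp_rot: [-3.141, 0.002, -3.141]
contact_force: [0.0, -0.7, 0.1]
opening: 0.399
grasp_force: 0.0
clock: 19.93
eef_pos: [453.8, -200.7, 38.0]
tcp_rot: [-3.141, 0.002, -3.142]
contact_force: [-0.8, 1.0, 8.3]
opening: 0.164
grasp_force: 29.1
```

Converted, -40 mm / 750 = -0.0533, -22 mm / 750 = -0.0293.

```bash
echo '[[0, 0, 0, 0, 0, -0.0293, 0], [0, 0, 0, 0, 0, -0.0533, 0], [0, 0, 0, 0, 0, -0.0533, 0], [0, 0, 0, 0, 0, -0.0533, 0], [0, 0, 0, 0, 0, -0.0533, 0]]' | python3 -m handwheel
echo '[[0, 0, 0, -0.0133, 0.0267, -0.0267, 0], [0, 0, 0, -0.024, 0.048, 0, 0], [0, 0, 0, -0.024, 0.048, 0, 0], [0, 0, 0, -0.024, 0.048, 0, 0], [0, 0, 0, -0.024, 0.048, 0, 0]]' | python3 -m handwheel
echo '[[0, 0, 0, -0.024, 0.048, 0, 0], [0, 0, 0, -0.024, 0.048, 0, 0], [0, 0, 0, -0.024, 0.048, 0, 0], [0, 0, 0, -0.024, 0.048, 0, 0], [0, 0, 0, -0.024, 0.048, 0, 0]]' | python3 -m handwheel
echo '[[0, 0, 0, -0.024, 0.048, 0, 0], [0, 0, 0, -0.02, 0.0347, 0, 0], [0, 0, 0, 0, 0, 0, 0], [0, 0, 0, 0, 0, 0, 0], [0, 0, 0, 0, 0, 0, 0]]' | python3 -m handwheel
```

```text
clock: 20.35
eef_pos: [452.5, -200.2, 221.2]
tcp_rot: [-3.141, 0.0, -3.142]
contact_force: [0.9, -0.1, -0.2]
opening: 0.166
grasp_force: 29.4
clock: 20.77
eef_pos: [535.5, -34.7, 239.8]
tcp_rot: [-3.141, 0.001, 3.141]
contact_force: [1.0, -0.3, -0.2]
opening: 0.17
grasp_force: 29.5
clock: 21.18
eef_pos: [625.4, 145.6, 239.3]
tcp_rot: [3.142, 0.0, -3.141]
contact_force: [0.8, -0.3, -0.6]
opening: 0.166
grasp_force: 29.5
clock: 21.6
eef_pos: [657.3, 205.2, 238.6]
tcp_rot: [-3.141, -0.001, -3.141]
contact_force: [-0.0, -0.5, -0.4]
opening: 0.168
grasp_force: 29.5
```

Converted, 20 mm / 750 = 0.0267, 7.6 mm / 750 = 0.0101.

```bash
echo '[[0, 0, 0, -0.008, 0.0101, 0, 0], [0, 0, 0, 0, 0, 0.0267, 0], [0, 0, 0, 0, 0, 0.0267, 0], [0, 0, 0, 0, 0, 0.008, 0], [0, 0, 0, 0, 0, 0, 0]]' | python3 -m handwheel
echo '[[0, 0, 0, 0, 0, 0, 0], [0, 0, 0, 0, 0, 0, 0]]' | python3 -m handwheel
```

```text
clock: 22.02
eef_pos: [662.9, 212.3, 191.2]
tcp_rot: [-3.141, -0.003, 3.141]
contact_force: [-0.6, 0.8, -0.3]
opening: 0.164
grasp_force: 29.6
clock: 22.18
eef_pos: [664.7, 213.2, 194.2]
tcp_rot: [3.141, 0.002, 3.141]
contact_force: [0.2, 0.5, 0.0]
opening: 0.165
grasp_force: 29.6
```

Converted, 4 mm / 750 = 0.0053, 3 mm / 750 = 0.004.

```bash
echo '[[0, 0, 0, 0.0013, 0, 0.0053, 0], [0, 0, 0, 0, 0, 0.004, 0], [0, 0, 0, 0, 0, 0.0027, 0], [0, 0, 0, 0, 0, 0.0027, 0], [0, 0, 0, 0, 0, 0, 0]]' | python3 -m handwheel
echo '[[0, 0, 0, 0, 0, 0.0013, 0], [0, 0, 0, 0, 0, 0.0013, 0], [0, 0, 0, 0, 0, 0, 0], [0, 0, 0, 0, 0, 0, 0]]' | python3 -m handwheel
```

```text
clock: 22.6
eef_pos: [663.0, 213.4, 181.9]
tcp_rot: [3.142, 0.0, -3.141]
contact_force: [-0.3, 0.4, -0.8]
opening: 0.169
grasp_force: 29.6
clock: 22.93
eef_pos: [663.8, 213.5, 181.6]
tcp_rot: [3.141, 0.002, -3.141]
contact_force: [-1.1, -0.4, 10.3]
opening: 0.167
grasp_force: 30.5
```

Seated (181.6 against 182 expected). Release, back off, and check the knobs numerically.

Converted, -30 mm / 750 = -0.04, -20 mm / 750 = -0.0267.

```bash
echo '[[0, 0, 0, 0, 0, -0.0013, 0.2], [0, 0, 0, 0, 0, 0, 0.3], [0, 0, 0, 0, 0, 0, 0.4], [0, 0, 0, 0, 0, -0.0267, 0.4], [0, 0, 0, 0, 0, -0.04, 0.4]]' | python3 -m handwheel
echo '[[0, 0, 0, 0, 0, -0.0267, 0.4], [0, 0, 0, 0.0533, 0, 0, 0.4], [0, 0, 0, 0.0533, -0.0267, 0, 0.4], [0, 0, 0, 0.0533, -0.04, 0, 0.4], [0, 0, 0, 0.0533, -0.04, 0, 0.4]]' | python3 -m handwheel
echo '[[0, 0, 0, 0.0533, 0, 0, 0.4], [0, 0, 0, 0.0533, 0, 0, 0.4], [0, 0, 0, 0, 0, 0, 0.4], [0, 0, 0, 0, 0, 0, 0.4], [0, 0, 0, 0, 0, 0, 0.4]]' | python3 -m handwheel
python3 - <<'E'
from h import *
# knob-top expected in arm frame (top camera reads ~ -2,-3 mm off the arm frame there)
E={"slid":(622.3,49.8,125),"llid":(663.4,213,172)}
for n in("top","side"):
    im=cams.grab_frame(n)[:,:,::-1]; cv2.imwrite(f"pics/{n}9.png",im)
    for k,X in E.items():
        u=proj(n,X); x,y=u.round().astype(int); b=im[y-18:y+19,x-18:x+19].astype(int).sum(2)
        m=(b<(110 if n=="top" else 140)).astype(np.uint8); N,_,st,ce=cv2.connectedComponentsWithStats(m)
        print(n,k,u.round(1),[(st[j].tolist()[2:],(ce[j]+[x-18,y-18]).round(1).tolist()) for j in range(1,N) if st[j][4]>6])
        if n=="top":
            for j in range(1,N):
                if st[j][4]>6: print("   ->",onz("top",ce[j]+[x-18,y-18],X[2]-5).round(1))
E
```

```text
clock: 23.35
eef_pos: [660.9, 212.7, 227.6]
tcp_rot: [-3.14, -0.007, -3.141]
contact_force: [0.5, 0.4, -0.0]
opening: 0.403
grasp_force: 0.0
clock: 23.77
eef_pos: [517.0, 144.3, 250.3]
tcp_rot: [-3.141, -0.001, -3.14]
contact_force: [0.8, -0.1, -0.3]
opening: 0.4
grasp_force: 0.0
clock: 24.18
eef_pos: [439.7, 144.9, 251.3]
tcp_rot: [3.141, 0.002, -3.141]
contact_force: [0.6, 0.3, -0.0]
opening: 0.399
grasp_force: 0.0
top slid [295.9 197.8] []
top llid [210.4 166.2] []
side slid [336.6 268. ] [([6, 6, 27], [336.4, 273.7])]
side llid [393.4 288.3] [([8, 7, 37], [393.1, 294.5])]
```

```bash
python3 - <<'E'
from h import *
for k,X in {"slid":(622.3,49.8,116),"llid":(663.4,213,163)}.items():
    print(k,"side exp",proj("side",X).round(1)); u=proj("top",X); im=cv2.imread("pics/top9.png").astype(int).sum(2); x,y=u.round().astype(int)
    b=im[y-15:y+16,x-15:x+16]; m=b<b.min()+60; yy,xx=np.nonzero(m); print(" top exp",u.round(1),"dark",b.min(),m.sum(),xx.mean()+x-15,yy.mean()+y-15,onz("top",(xx.mean()+x-15,yy.mean()+y-15),X[2]).round(1))
# disc outlines in side view: bright disc rows either side of the knob give the level
print(r.sense()["contact_force"])
E
```

```text
slid side exp [336.6 271.5]
 top exp [296.1 199.2] dark 125 71 300.6056338028169 204.07042253521126 [612.6  40.3 116. ]
llid side exp [393.1 292.1]
 top exp [211.3 167.9] dark 100 46 212.91304347826087 168.6086956521739 [662.1 209.7 163. ]
[-0.60455128  0.59019854  0.31808546]
```

The side view puts both knobs within 0.2 px across and at the same ~2.3 px row bias that every object showed, so both lids are in place. Handing in.

```bash
python3 -c "
from rig import r
print(r.sign_off())"
```

```text
the job is handed in; nothing more can be done
None
```

The job is handed in at about 24 s of the 112 s: the small filter is on the upright cup and the large one on the tumbler, each with its lid. The contact heights and a last side-camera check of both lid knobs matched full seating. The sign-off returned no verdict.

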